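Unstack the repair kit into its foam inlays

ROBOT

A 6-joint arm with a two-finger parallel gripper is mounted at the origin on the work surface. World frame = base frame: x ahead of the robot, y to its left, z up, the work surface at z = 0. Lengths are in m, angles in rad, forces in N, time in s.
With the tool pointing down it reaches from about 0.375 to 0.975 m from the base axis. Payload 3.8 kg.
Tool frame: the origin (TCP) lies at the very end of the fingers, on their centre line; the grasp point (between the pads) lies 19 mm behind it; z points along the fingers, y is the line along which they close (so a half turn about z gives the same grasp; the last joint's range is limited). The gripper opens to 85 mm and grips with 20 to 120 N. Pads are 22 mm wide; open, the fingers measure 114 mm over their backs; the gripper's body (76 mm by 85 mm) begins 54 mm behind the grasp point. The pads swing forward as they close: fully open they stand 13 mm farther back than shut.
Start: joints at [1.219, 0.264, 1.604, -0, 1.274, -0.037], TCP at [0.209, 0.642, 0.231] pointing down, gripper open.
Joint ranges: [-2.63, 2.63], [-0.94, 2.18], [0.31, 2.57], [-1.31, 4.45], [0, 2.66], [-2.55, 2.55]. Speed limits (rad/s): [2.57, 2.57, 3.14, 3.14, 3.14, 3.14].

INTERFACE

Orientations are given as a rotation vector (axis times angle).
In Python, from workcell import read_state, read_camera, calibration, finish_job gives the robot as it stands.
- The arm moves only by the tool step_arm, never from a script. Its argument "commands" is a list of rows, each an object of numbers: "fingers": the gripper's target within -1 to 1 (shut at 1, half-way at 0, fully open at -1); "dx", "dy", "dz": the shift along the tool's x, y, z in m; "roll": the turn about the tool's z in degrees. In form: [{"fingers": .., "dx": .., "dy": .., "dz": .., "roll": ..}, ...]. A call has 1 to 8 rows; each row is the pose to reach, as a shift and turn from the pose commanded when the call began, along the tool's axes at that moment; what a row does not reach only later rows make up. A row lasts 1/8 s, in which the tool goes at most 62.5 mm and 10.7 degrees, less where a joint would pass 70% of its speed; a pose out of reach is approached as far as the arm can. A call with a gripper value outside its range is refused whole. The fingers move at their own pace and stop on an object; "squeeze" is the grip in N (left out, the last holds). Time passes only in rows, so rows that repeat a pose let the fingers close. It gives the time, the measured TCP pose, the force, the opening and the grip force at its end, in the units of the state.
- read_state(): the state, without advancing time (a new reading comes with each control period).
- read_camera(name): name is "scene" or "top" or "wrist"; returns (picture, depth): 400x640x3 uint8, blue, green, red; 400x640 float32, m along the optical axis (not along the pixel's ray), 0 where there is no reading.
- calibration(name): a dict with "intrinsics" (3x3 intrinsics, pixels), "world_to_cam" (4x4, takes a point from world to camera coordinates). Camera axes: x right, y up, looking along -z (the intrinsics and any distortion apply to the point x, -y, -z); pixel columns grow to the right and rows downward; lengths in m; the calibration is good to about 2 mm. A picture is of the moment at which its call begins: read the wrist's pose just before it. calibration takes no time and is no camera call; for the wrist camera it gives the pose at the moment of the call.
- finish_job(): hands the job in; it is judged then, once.
The state is a dict: "time": time; "q": joint angles; "joint_vel": joint speeds; "joint_torque": joint torques, N m; "tool_pos": TCP position; "tcp_rot": TCP orientation; "wrist_force": force on the tool from outside, world axes, zero at the start; "torque": the same for the moment, N m; "width": opening from 0.0 (shut) to 1.0 (fully open); "grip_force": force on a finger pad.
Only numpy, scipy, OpenCV 4.12 (cv2) and the standard library are available. Lean on these libraries where they do the work, as an engineer would, in place of code of your own. Each camera call takes 0.05 s, during which the arm holds its last target. There are 200 camera calls.

TASK

Clear up the repair table: take the stack apart from the top down, one thing at a time, and set each thing upright and flat in the foam inlay cut to its shape - the socket in the small round one, the screw tin in the large round one, the battery pack in the shorter rectangle, the bit case in the long rectangle. Set them down, do not drop them or tip them over, and leave the screw jar and the glue bottle standing where they are.

Things in the scene. Friction and masses are not known exactly. Their poses are not given: they have to be found in the camera images.
- socket: big dark-steel round spanner socket, upright cylinder 34 mm diameter, 34 mm high, about 140 g, with a square drive opening in its top; the topmost thing of the stack, standing on the screw tin. Origin: centre of its underside, z up along its axis.
- screw_tin: closed flat round aluminium tin, 54 mm diameter (lid rim 55), 26 mm high, about 130 g; second from the top, lying on the battery pack. Origin: centre of its underside, z up.
- battery: black drill battery pack, a plain block 58 mm (its x) by 88 mm (its y, the long way) by 32 mm high, about 360 g; third from the top, lying on the bit case. Origin: centre of its underside, z up.
- bit_case: closed grey plastic bit case, a plain block 66 mm (its x) by 136 mm (its y, the long way) by 28 mm high, about 320 g; bottom of the stack, flat on the table. Origin: centre of its underside, z up. The four pieces are stacked roughly centred (within 5 mm of the one below) but each turned a little differently, up to 0.3 rad; 120 mm in all. Nothing holds them but their weight.
- inlay_socket: fixed low black foam inlay, 68 x 68 mm outside, 7 mm high, with one small round (52 mm diameter) recess with a pale grey floor, centred in it: floor 3 mm above the table, recess 4 mm deep, 9 mm clear all round the thing it is for: the socket. Origin: centre of its underside (table height), z up.
- inlay_tin: fixed low black foam inlay, 88 x 88 mm outside, 7 mm high, with one large round (72 mm diameter) recess with a pale grey floor, centred in it: floor 3 mm above the table, recess 4 mm deep, 9 mm clear all round the thing it is for: the screw tin. Origin: centre of its underside (table height), z up.
- inlay_battery: fixed low black foam inlay, 92 x 122 mm outside, 7 mm high, with one shorter rectangular (76 mm along its x, 106 mm along its y) recess with a pale grey floor, centred in it: floor 3 mm above the table, recess 4 mm deep, 9 mm clear all round the thing it is for: the battery pack, long way along the inlay's y, either way round. Origin: centre of its underside (table height), z up.
- inlay_case: fixed low black foam inlay, 100 x 170 mm outside, 7 mm high, with one long rectangular (84 mm along its x, 154 mm along its y) recess with a pale grey floor, centred in it: floor 3 mm above the table, recess 4 mm deep, 9 mm clear all round the thing it is for: the bit case, long way along the inlay's y, either way round. Origin: centre of its underside (table height), z up.
- jar: bystander, the screw jar: small glass jar with a steel lid, 36 mm diameter, 45 mm high, standing loose among the inlays, about 80 g; not to be shifted or knocked over. Origin: centre of its underside.
- glue: bystander, the glue bottle: small white plastic glue bottle with a black cap, 34 mm diameter, 50 mm high, standing loose among the inlays, about 70 g; not to be shifted or knocked over. Origin: centre of its underside.
There are look-alikes about, which are no part of the job. Leave any yellow look-alike of the socket alone. Leave any blue look-alike of the battery alone.

How it is judged:
By the outcome, as a careful person would: the job done as asked, in the order asked, and still so for the second after the job is handed in, with the robot touching nothing.
It also fails if it takes over 112 s, if anything falls off the work surface, if the arm or the gripper's body presses on something with over 40 N, if the wrist force passes 120 N, or if a joint passes its speed limit or range.

## Working session

There is one attempt and no reset: what is moved stays moved. The work goes in short steps, Python scripts to look and compute and a tool call to move; the robot and the scene stay as the last step left them, time stands still between calls to the robot, and variables do not carry over. Pictures are saved under pics/ and viewed, at most 14 in all, crops included, and the job is handed in when it is done.

Besides the shell and the picture viewer there is one more tool, called after "Emit:" by a JSON object that holds its "method" and its "body". step_arm: Moves the arm, as the interface text tells. Its arguments: {"type":"object","properties":{"commands":{"type":"array","items":{"type":"object","properties":{"fingers":{"type":"number"},"dx":{"type":"number"},"dy":{"type":"number"},"dz":{"type":"number"},"roll":{"type":"number"}}}},"squeeze":{"type":"number"}},"required":["commands"]}

```bash
mkdir -p pics; ls; python3 - <<'E'
from workcell import *
import cv2,numpy as np
for n in("top","scene"):
    p,d=read_camera(n); cv2.imwrite(f"pics/{n}0.png",p); np.save(f"{n}0.npy",d); c=calibration(n); print(n,{k:np.round(v,4).tolist() if not isinstance(v,str) else v for k,v in c.items()})
s=read_state(); print(s)
E
```

```text
pics
top {'intrinsics': [[445.9558, 0.0, 320.5658], [0.0, 445.9558, 197.3596], [0.0, 0.0, 1.0]], 'world_to_cam': [[0.029, -0.9996, -0.0075, 0.0001], [0.9912, 0.0278, 0.1292, -0.5377], [-0.1289, -0.0112, 0.9916, -1.0606], [0.0, 0.0, 0.0, 1.0]]}
scene {'intrinsics': [[478.6957, 0.0, 314.3229], [0.0, 478.6957, 207.353], [0.0, 0.0, 1.0]], 'world_to_cam': [[0.8629, 0.5053, -0.0059, -0.4558], [-0.4199, 0.7233, 0.5483, 0.1849], [0.2813, -0.4706, 0.8363, -1.1329], [0.0, 0.0, 0.0, 1.0]]}
{'time': 0.1, 'q': array([ 1.21909704e+00,  2.64685796e-01,  1.60529904e+00,  3.15447588e-06,
        1.27370333e+00, -3.68720945e-02]), 'joint_vel': array([ 0.00046519, -0.00221682, -0.00338919,  0.00041288, -0.00208227,
        0.00113848]), 'joint_torque': array([ 4.83550357e-04, -5.16705823e+01, -3.68589592e+01,  2.51348843e-05,
        6.22840584e-03,  2.76059308e-05]), 'tool_pos': array([0.20875954, 0.64117926, 0.23004788]), 'tcp_rot': array([-0.49242689, -3.10234577,  0.00322837]), 'wrist_force': array([-0.48174888,  0.5564147 ,  0.3796459 ]), 'torque': array([ 0.03409253, -0.01301432,  0.03675805]), 'grip_force': 0.0, 'width': 1.0022863207140953}
```

View pics/top0.png

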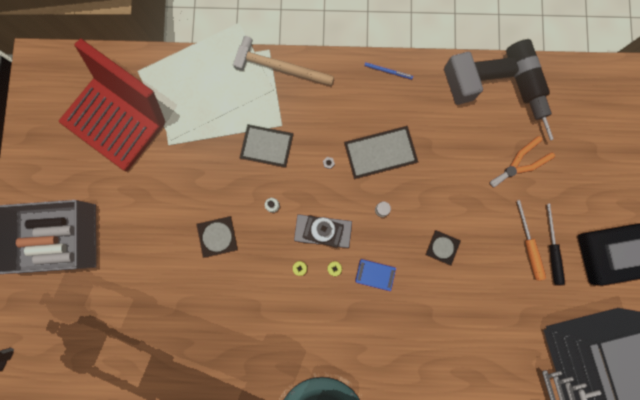

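View pics/scene0.png

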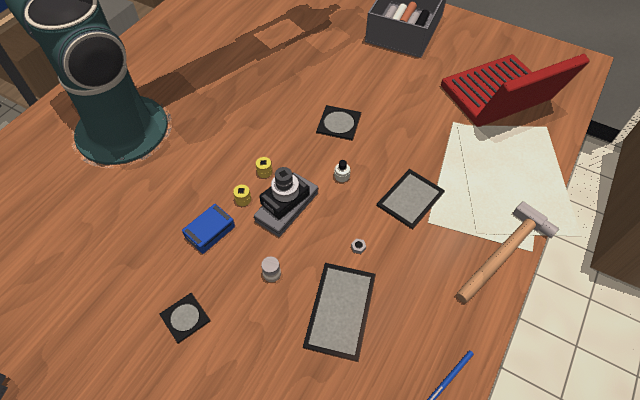

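```bash
cat > h.py <<'E'
from workcell import *
import cv2,numpy as np
from scipy.spatial.transform import Rotation as Ro
def ray(n,uv,z,c=None):
    c=c or calibration(n); W=np.array(c["world_to_cam"]); K=np.array(c["intrinsics"])
    uv=np.atleast_2d(uv).astype(float); d=np.c_[(uv[:,0]-K[0,2])/K[0,0],-(uv[:,1]-K[1,2])/K[1,1],-np.ones(len(uv))]@W[:3,:3]
    o=-W[:3,:3].T@W[:3,3]; return o+d*((z-o[2])/d[:,2])[:,None]
def cloud(n,d,c=None):
    c=c or calibration(n); W=np.array(c["world_to_cam"]); K=np.array(c["intrinsics"])
    v,u=np.mgrid[:400,:640]; P=np.stack([(u-K[0,2])/K[0,0]*d,-(v-K[1,2])/K[1,1]*d,-d],-1)
    return (P-W[:3,3])@W[:3,:3]
def rect(P):
    (cx,cy),(a,b),t=cv2.minAreaRect((np.asarray(P)[:,:2]*1000).astype(np.float32))
    if a<b: a,b,t=b,a,t+90
    return np.round([cx,cy,a,b,(t+90)%180-90],1)  # mm, t = long side direction in world deg
def go(x,y,z,ydir=None):
    """shift in tool axes to reach world x,y,z; ydir: world direction (deg) of the tool y"""
    s=read_state(); R=Ro.from_rotvec(s["tcp_rot"]).as_matrix(); d=R.T@(np.array([x,y,z])-s["tool_pos"])
    cur=np.degrees(np.arctan2(R[1,1],R[0,1])); out=dict(d=np.round(d,4),cur_ydir=round(cur,1),tilt=np.round(R[:,2],3),q6=round(s["q"][5],3))
    if ydir is not None: out["roll"]=round(-(((ydir-cur)+90)%180-90),1)
    return out
E
python3 - <<'E'
from h import *
p=cv2.imread("pics/top0.png"); d=np.load("top0.npy")
hsv=cv2.cvtColor(p,cv2.COLOR_BGR2HSV)
m=((hsv[...,1]<50)&(hsv[...,2]>100)).astype(np.uint8)
m[:120]=0;m[:,:190]=0;m[:,470:]=0
for c in cv2.findContours(m,0,1)[0]:
    if cv2.contourArea(c)>200: print(cv2.boundingRect(c),rect(ray("top",c[:,0],.003)), np.round(cv2.fitEllipse(c)[0],1),ray("top",cv2.fitEllipse(c)[0],.003).round(4))
C=cloud("top",d)
for n,u,v in(("stack",323,230),("jar",384,209),("glue",272,205),("nut",329,162),("y1",300,268),("y2",335,268),("blue",376,275)): print(n,C[v,u].round(3))
# height bands of stack
r=C[200:260,285:365].reshape(-1,3)
for a,b in((.022,.033),(.052,.066),(.078,.09),(.112,.126)):
    q=r[(r[:,2]>a)&(r[:,2]<b)]; print(a,len(q),q[:,2].mean().round(4) if len(q) else 0, rect(q) if len(q)>4 else 0)
print(go(.4,0,.3))
cv2.imwrite("pics/c1.png",cv2.resize(p[190:290,265:395],None,fx=6,fy=6,interpolation=cv2.INTER_CUBIC))
s=cv2.imread("pics/scene0.png"); cv2.imwrite("pics/c2.png",cv2.resize(s[150:250,230:360],None,fx=6,fy=6,interpolation=cv2.INTER_CUBIC))
E
```

```text
(433, 237, 21, 21) [ 425.7 -292.1   49.9   49.5  -88.4] [442.8 247.2] [[ 0.4251 -0.2916  0.003 ]]
(203, 222, 29, 30) [435.6 273.5  71.9  69.8  47.5] [216.6 236.5] [[0.4354 0.2732 0.003 ]]
(311, 217, 41, 30) [456.7 -10.6  99.5  65.5  83.2] [331.4 231. ] [[ 0.4575 -0.0139  0.003 ]]
(295, 215, 20, 28) [461.9  53.7  67.6  47.6   1.6] [303.9 229.8] [[0.4585 0.0552 0.003 ]]
(348, 130, 66, 45) [ 663.6 -134.   154.8   85.   -73.7] [380.3 151.9] [[ 0.6632 -0.1337  0.003 ]]
(243, 128, 47, 36) [672.8 159.3 106.7  77.2  80. ] [266.2 145.4] [[0.6724 0.1594 0.003 ]]
(190, 120, 92, 22) [714.3 240.6 235.8  55.9 -86.2] [211.  128.5] [[0.7131 0.3043 0.003 ]]
stack [0.453 0.007 0.119]
jar [ 0.511 -0.138  0.05 ]
glue [0.514 0.132 0.048]
nut [ 0.632 -0.003  0.011]
y1 [0.365 0.06  0.034]
y2 [ 0.367 -0.024  0.036]
blue [ 0.353 -0.123  0.033]
0.022 574 0.0278 [451.7 -11.1 181.5  82.7  76. ]
0.052 483 0.0595 [453.9   8.1  88.4  58.7  75.5]
0.078 251 0.0859 [456.    8.2  52.7  52.6  47.4]
0.112 175 0.12 [457.2   7.   31.6  31.5   1.9]
{'d': array([-0.3804, -0.5506, -0.0688]), 'cur_ydir': np.float64(72.0), 'tilt': array([-0.001, -0.002, -1.   ]), 'q6': np.float64(-0.037)}
```

View pics/c1.png

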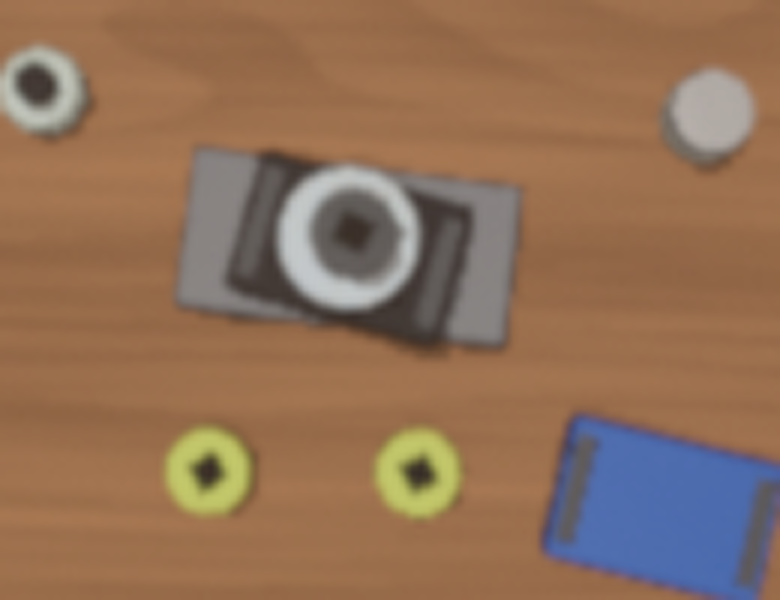

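Emit:
{"method": "step_arm", "body": {"commands": [{"fingers": -1,"dx": -0.05,"dy": -0.06,"dz": 0,"roll": 10},{"fingers": -1,"dx": -0.09,"dy": -0.11,"dz": 0,"roll": 20},{"fingers": -1,"dx": -0.13,"dy": -0.16,"dz": 0,"roll": 30},{"fingers": -1,"dx": -0.17,"dy": -0.21,"dz": 0,"roll": 40},{"fingers": -1,"dx": -0.21,"dy": -0.26,"dz": 0,"roll": 50},{"fingers": -1,"dx": -0.25,"dy": -0.31,"dz": 0,"roll": 60},{"fingers": -1,"dx": -0.29,"dy": -0.36,"dz": 0,"roll": 70},{"fingers": -1,"dx": -0.33,"dy": -0.41,"dz": 0,"roll": 72}]}}

```text
time: 1.1
tool_pos: [0.3866, 0.1725, 0.2311]
tcp_rot: [2.224, 2.219, 0.0]
wrist_force: [1.1, 0.2, -0.9]
width: 1.0
grip_force: 0.0
```

```bash
python3 - <<'E'
from h import *
print(go(.457,.007,.20,0), read_state()["time"])
E
```

```text
{'d': array([-0.1653,  0.0707,  0.0311]), 'cur_ydir': np.float64(-0.1), 'tilt': array([ 0.,  0., -1.]), 'q6': np.float64(0.363), 'roll': np.float64(-0.1)} 1.1
```

Emit:
{"method": "step_arm", "body": {"commands": [{"dx": -0.05,"dy": 0.025},{"dx": -0.1,"dy": 0.045},{"dx": -0.145,"dy": 0.062},{"dx": -0.145,"dy": 0.062},{"dx": -0.145,"dy": 0.062}]}}

```text
invalid input
```

```bash
python3 - <<'E'
from h import *
print(go(.457,.007,.092,0), read_state()["time"])
c=calibration("wrist"); p,d=read_camera("wrist"); cv2.imwrite("pics/w1.png",p); C=cloud("wrist",d,c)
r=C.reshape(-1,3); r=r[(d.ravel()>0)&(abs(r[:,0]-.457)<.14)&(abs(r[:,1])<.12)]
for a,b in((.022,.0305),(.052,.066),(.078,.09),(.112,.126)):
    q=r[(r[:,2]>a)&(r[:,2]<b)]; print(a,len(q),q[:,2].mean().round(4) if len(q) else 0, rect(q) if len(q)>4 else 0)
E
```

```text
{'d': array([-0.1653,  0.0707,  0.1391]), 'cur_ydir': np.float64(-0.1), 'tilt': array([ 0.,  0., -1.]), 'q6': np.float64(0.363), 'roll': np.float64(-0.1)} 1.1
0.022 1913 0.0277 [413.8  -2.  169.2 147.2  84.7]
0.052 1791 0.06 [452.5  10.4  89.7  58.   74.8]
0.078 1117 0.0859 [454.4  14.5  54.2  45.9  16.1]
0.112 879 0.1197 [456.5  11.1  33.6  28.9 -24.1]
```

View pics/w1.png

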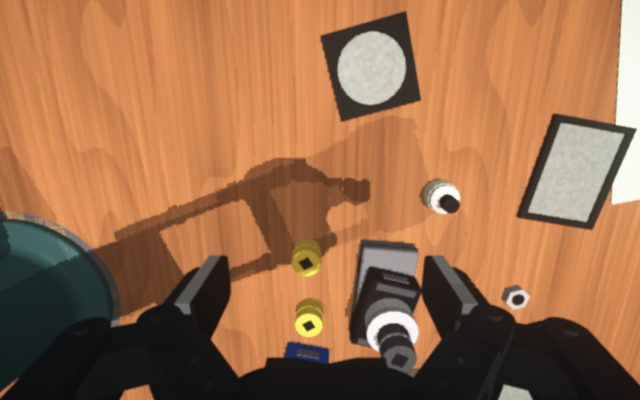

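Emit:
{"method": "step_arm", "body": {"commands": [{"fingers": -1,"dx": -0.05,"dy": 0.025,"dz": 0,"roll": 0},{"fingers": -1,"dx": -0.1,"dy": 0.045,"dz": 0,"roll": 0},{"fingers": -1,"dx": -0.145,"dy": 0.062,"dz": 0,"roll": 0},{"fingers": -1,"dx": -0.145,"dy": 0.062,"dz": 0,"roll": 0},{"fingers": -1,"dx": -0.145,"dy": 0.062,"dz": 0,"roll": 0}]}}

```text
time: 1.78
tool_pos: [0.448, 0.0297, 0.2308]
tcp_rot: [-2.222, -2.219, 0.001]
wrist_force: [-0.2, -0.2, 0.4]
width: 1.002
grip_force: 0.0
```

```bash
python3 - <<'E'
from h import *
print(go(.457,.007,.092,0), read_state()["time"])
c=calibration("wrist"); p,d=read_camera("wrist"); cv2.imwrite("pics/w2.png",p); C=cloud("wrist",d,c)
r=C.reshape(-1,3); r=r[(d.ravel()>0)&(abs(r[:,0]-.457)<.14)&(abs(r[:,1])<.12)]
for a,b in((.052,.066),(.078,.09),(.112,.126)):
    q=r[(r[:,2]>a)&(r[:,2]<b)]; print(a,len(q),q[:,2].mean().round(4) if len(q) else 0, rect(q) if len(q)>4 else 0)
E
```

```text
{'d': array([-0.0228,  0.0092,  0.1388]), 'cur_ydir': np.float64(-0.1), 'tilt': array([-0.001,  0.001, -1.   ]), 'q6': np.float64(0.012), 'roll': np.float64(-0.1)} 1.775
0.052 2099 0.0605 [453.4  10.2  88.1  58.3  75.3]
0.078 1304 0.0865 [455.2  14.2  53.7  45.7   5. ]
0.112 1307 0.1205 [455.8   8.4  33.4  32.9 -75.5]
```

View pics/w2.png

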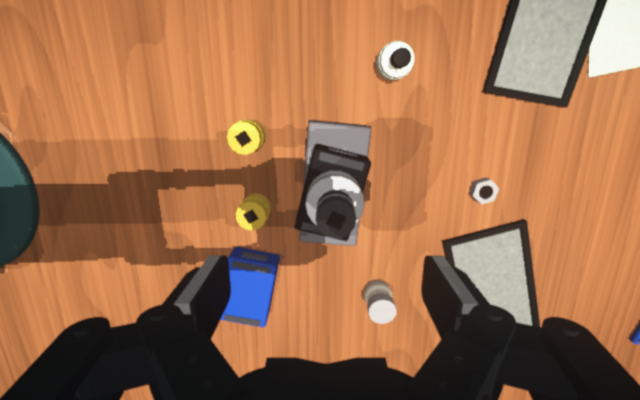

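Emit:
{"method": "step_arm", "body": {"commands": [{"fingers": -1,"dx": -0.022,"dy": 0.008,"dz": 0.03,"roll": 0},{"fingers": -1,"dx": -0.022,"dy": 0.008,"dz": 0.07,"roll": 0},{"fingers": -1,"dx": -0.022,"dy": 0.008,"dz": 0.1,"roll": 0},{"fingers": -1,"dx": -0.022,"dy": 0.008,"dz": 0.12,"roll": 0},{"fingers": -1,"dx": -0.022,"dy": 0.008,"dz": 0.132,"roll": 0},{"fingers": -1,"dx": -0.022,"dy": 0.008,"dz": 0.139,"roll": 0},{"fingers": -1,"dx": -0.022,"dy": 0.008,"dz": 0.139,"roll": 0},{"fingers": -1,"dx": -0.022,"dy": 0.008,"dz": 0.139,"roll": 0}]}}

```text
time: 2.82
tool_pos: [0.4572, 0.0075, 0.0931]
tcp_rot: [2.221, 2.22, 0.002]
wrist_force: [0.6, -1.1, -0.0]
width: 1.002
grip_force: 0.0
```

Emit:
{"method": "step_arm", "body": {"commands": [{"fingers": 0,"dx": 0,"dy": 0,"dz": 0,"roll": 0},{"fingers": 0.2,"dx": 0,"dy": 0,"dz": 0,"roll": 0},{"fingers": 0.3,"dx": 0,"dy": 0,"dz": 0,"roll": 0},{"fingers": 0.5,"dx": 0,"dy": 0,"dz": 0,"roll": 0},{"fingers": 0.6,"dx": 0,"dy": 0,"dz": 0,"roll": 0},{"fingers": 1,"dx": 0,"dy": 0,"dz": 0,"roll": 0},{"fingers": 1,"dx": 0,"dy": 0,"dz": 0,"roll": 0}], "squeeze": 40}}

```text
time: 3.7
tool_pos: [0.4565, 0.0073, 0.0927]
tcp_rot: [2.222, 2.221, -0.0]
wrist_force: [-2.8, -0.6, 6.1]
width: 0.385
grip_force: 39.7
```

Emit:
{"method": "step_arm", "body": {"commands": [{"fingers": 1,"dx": 0,"dy": 0,"dz": -0.006,"roll": 0},{"fingers": 1,"dx": 0,"dy": 0,"dz": -0.02,"roll": 0},{"fingers": 1,"dx": 0,"dy": 0,"dz": -0.045,"roll": 0},{"fingers": 1,"dx": -0.02,"dy": 0,"dz": -0.06,"roll": 0},{"fingers": 1,"dx": -0.06,"dy": 0,"dz": -0.06,"roll": 0},{"fingers": 1,"dx": -0.1,"dy": -0.01,"dz": -0.06,"roll": 0},{"fingers": 1,"dx": -0.14,"dy": -0.01,"dz": -0.06,"roll": 0},{"fingers": 1,"dx": -0.18,"dy": -0.02,"dz": -0.06,"roll": 0}]}}

```text
time: 4.7
tool_pos: [0.4369, -0.1741, 0.1533]
tcp_rot: [2.221, 2.22, 0.001]
wrist_force: [1.0, -0.5, -0.9]
width: 0.385
grip_force: 40.0
```

Emit:
{"method": "step_arm", "body": {"commands": [{"fingers": 1,"dx": -0.03,"dy": 0,"dz": 0,"roll": 0},{"fingers": 1,"dx": -0.06,"dy": -0.01,"dz": 0,"roll": 0},{"fingers": 1,"dx": -0.09,"dy": -0.01,"dz": 0,"roll": 0},{"fingers": 1,"dx": -0.09,"dy": -0.01,"dz": 0,"roll": 0},{"fingers": 1,"dx": -0.09,"dy": -0.01,"dz": 0,"roll": 0},{"fingers": 1,"dx": -0.09,"dy": -0.01,"dz": 0,"roll": 0}]}}

```text
time: 5.45
tool_pos: [0.4263, -0.2617, 0.1523]
tcp_rot: [-2.221, -2.221, -0.0]
wrist_force: [0.9, 0.5, -1.9]
width: 0.386
grip_force: 40.0
```

```bash
python3 - <<'E'
from h import *
print(go(.4255,-.2918,.0105,0))
c=calibration("wrist"); p,d=read_camera("wrist"); C=cloud("wrist",d,c)
hsv=cv2.cvtColor(p,cv2.COLOR_BGR2HSV); m=((hsv[...,1]<50)&(hsv[...,2]>100)&(C[...,2]<.006)&(np.hypot(C[...,0]-.4255,C[...,1]+.2918)<.05)&(d>0))
q=C[m]; print(len(q),q[:,2].mean(),rect(q))
cv2.imwrite("pics/w3.png",p)
p,d=read_camera("top"); C=cloud("top",d); r=C.reshape(-1,3); r=r[(d.ravel()>0)&(abs(r[:,0]-.457)<.14)&(abs(r[:,1])<.12)]
for a,b in((.052,.066),(.078,.09)):
    q=r[(r[:,2]>a)&(r[:,2]<b)]; print(a,len(q),q[:,2].mean().round(4), rect(q))
E
```

```text
{'d': array([-0.0301, -0.0008,  0.1418]), 'cur_ydir': np.float64(0.0), 'tilt': array([-0.,  0., -1.]), 'q6': np.float64(-0.601), 'roll': np.float64(0.0)}
1664 0.00409892201185422 [ 423.2 -285.3   49.7   41.3    1.4]
0.052 485 0.0597 [453.8   7.8  89.1  58.7  75.7]
0.078 421 0.0859 [455.9   8.3  52.6  52.6  45.8]
```

View pics/w3.png

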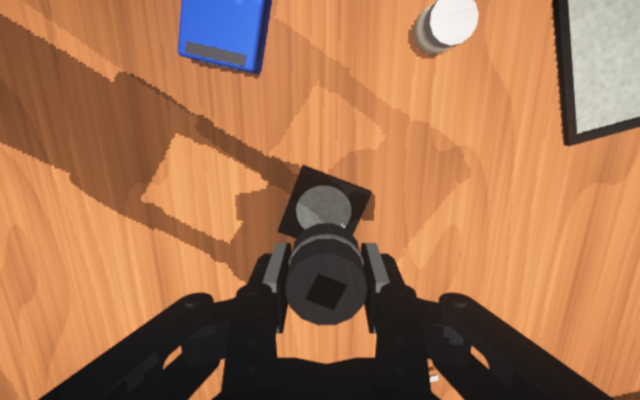

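Emit:
{"method": "step_arm", "body": {"commands": [{"fingers": 1,"dx": -0.02,"dy": -0.001,"dz": 0,"roll": 0},{"fingers": 1,"dx": -0.03,"dy": -0.001,"dz": 0.03,"roll": 0},{"fingers": 1,"dx": -0.03,"dy": -0.001,"dz": 0.07,"roll": 0},{"fingers": 1,"dx": -0.03,"dy": -0.001,"dz": 0.105,"roll": 0},{"fingers": 1,"dx": -0.03,"dy": -0.001,"dz": 0.125,"roll": 0},{"fingers": 1,"dx": -0.03,"dy": -0.001,"dz": 0.136,"roll": 0},{"fingers": 1,"dx": -0.03,"dy": -0.001,"dz": 0.139,"roll": 0},{"fingers": 1,"dx": -0.03,"dy": -0.001,"dz": 0.139,"roll": 0}]}}

```text
time: 6.55
tool_pos: [0.4259, -0.2932, 0.014]
tcp_rot: [2.221, 2.22, 0.0]
wrist_force: [0.3, 0.2, -1.2]
width: 0.384
grip_force: 40.0
```

Emit:
{"method": "step_arm", "body": {"commands": [{"fingers": 1,"dx": 0,"dy": 0,"dz": 0.001,"roll": 0},{"fingers": 1,"dx": 0,"dy": 0,"dz": 0.002,"roll": 0},{"fingers": 1,"dx": 0,"dy": 0,"dz": 0.003,"roll": 0},{"fingers": 1,"dx": 0,"dy": 0,"dz": 0.003,"roll": 0}]}}

```text
time: 7.05
tool_pos: [0.4252, -0.2925, 0.0103]
tcp_rot: [2.222, 2.221, 0.0]
wrist_force: [0.9, -0.9, -2.4]
width: 0.387
grip_force: 40.0
```

Emit:
{"method": "step_arm", "body": {"commands": [{"fingers": 1,"dx": 0,"dy": 0,"dz": 0.0007,"roll": 0},{"fingers": 1,"dx": 0,"dy": 0,"dz": 0.001,"roll": 0},{"fingers": 1,"dx": 0,"dy": 0,"dz": 0.001,"roll": 0}]}}

```text
time: 7.42
tool_pos: [0.4253, -0.2927, 0.0097]
tcp_rot: [2.222, 2.221, -0.0]
wrist_force: [-2.3, 0.9, 4.7]
width: 0.385
grip_force: 40.4
```

Emit:
{"method": "step_arm", "body": {"commands": [{"fingers": 0.1,"dx": 0,"dy": 0,"dz": 0,"roll": 0},{"fingers": -0.2,"dx": 0,"dy": 0,"dz": 0,"roll": 0},{"fingers": -0.4,"dx": 0,"dy": 0,"dz": 0,"roll": 0},{"fingers": -0.4,"dx": 0,"dy": 0,"dz": -0.02,"roll": 0},{"fingers": -1,"dx": 0,"dy": 0,"dz": -0.06,"roll": 0},{"fingers": -1,"dx": 0,"dy": 0,"dz": -0.11,"roll": 0},{"fingers": -1,"dx": 0,"dy": 0,"dz": -0.15,"roll": 0},{"fingers": -1,"dx": 0.03,"dy": 0,"dz": -0.16,"roll": 0}]}}

```text
time: 8.43
tool_pos: [0.4276, -0.265, 0.1734]
tcp_rot: [2.219, 2.213, 0.002]
wrist_force: [0.0, 0.2, -0.3]
width: 0.999
grip_force: 0.0
```

Emit:
{"method": "step_arm", "body": {"commands": [{"fingers": -1,"dx": 0.05,"dy": 0.005,"dz": 0,"roll": 0},{"fingers": -1,"dx": 0.1,"dy": 0.01,"dz": 0,"roll": 4},{"fingers": -1,"dx": 0.15,"dy": 0.015,"dz": 0,"roll": 8},{"fingers": -1,"dx": 0.2,"dy": 0.02,"dz": 0,"roll": 12},{"fingers": -1,"dx": 0.24,"dy": 0.025,"dz": 0,"roll": 14},{"fingers": -1,"dx": 0.26,"dy": 0.03,"dz": 0,"roll": 14},{"fingers": -1,"dx": 0.27,"dy": 0.03,"dz": 0,"roll": 14},{"fingers": -1,"dx": 0.27,"dy": 0.03,"dz": 0,"roll": 14}]}}

```text
time: 9.43
tool_pos: [0.4552, 0.0075, 0.1691]
tcp_rot: [2.475, 1.935, -0.001]
wrist_force: [0.5, 0.6, -0.4]
width: 1.0
grip_force: 0.0
```

```bash
cat > m.py <<'E'
from h import *
def bands(bs,x,y,r0=.14):
    for n in("top","wrist"):
        c=calibration(n); p,d=read_camera(n); C=cloud(n,d,c); r=C.reshape(-1,3); r=r[(d.ravel()>0)&(np.hypot(r[:,0]-x,r[:,1]-y)<r0)]
        for a,b in bs:
            q=r[(r[:,2]>a)&(r[:,2]<b)]
            if len(q)>9: print(n,a,len(q),q[:,2].mean().round(4),rect(q))
    return p
E
python3 - <<'E'
from m import *
bands([(.052,.066),(.078,.09)],.456,.008)
bands([(.03,.045)],.4255,-.292,.05)
print(go(.456,.008,.065,-14.5))
E
```

```text
top 0.052 50 0.0591 [463.3  54.  187.   16.1  61. ]
wrist 0.052 3361 0.0605 [465.5  55.  181.4  59.1  74.9]
wrist 0.078 4292 0.0866 [456.2  10.1  53.9  53.6  74. ]
top 0.03 162 0.037 [ 425.7 -293.    32.7   32.3   73.2]
{'d': array([0.0016, 0.0003, 0.1042]), 'cur_ydir': np.float64(-14.1), 'tilt': array([-0., -0., -1.]), 'q6': np.float64(0.206), 'roll': np.float64(0.4)}
```

Emit:
{"method": "step_arm", "body": {"commands": [{"fingers": -1,"dx": 0.002,"dy": 0,"dz": 0.04,"roll": 0},{"fingers": -1,"dx": 0.002,"dy": 0,"dz": 0.075,"roll": 0},{"fingers": -1,"dx": 0.002,"dy": 0,"dz": 0.095,"roll": 0},{"fingers": -1,"dx": 0.002,"dy": 0,"dz": 0.104,"roll": 0},{"fingers": -1,"dx": 0.002,"dy": 0,"dz": 0.107,"roll": 0},{"fingers": -1,"dx": 0.002,"dy": 0,"dz": 0.107,"roll": 0},{"fingers": -0.3,"dx": 0.002,"dy": 0,"dz": 0.107,"roll": 0},{"fingers": -0.3,"dx": 0.002,"dy": 0,"dz": 0.107,"roll": 0}]}}

```text
time: 10.62
tool_pos: [0.4565, 0.0093, 0.063]
tcp_rot: [2.475, 1.933, 0.002]
wrist_force: [0.0, 0.2, 0.2]
width: 0.655
grip_force: 0.0
```

Emit:
{"method": "step_arm", "body": {"commands": [{"fingers": 0,"dx": 0,"dy": 0,"dz": 0,"roll": 0},{"fingers": 0.2,"dx": 0,"dy": 0,"dz": 0,"roll": 0},{"fingers": 1,"dx": 0,"dy": 0,"dz": 0,"roll": 0},{"fingers": 1,"dx": 0,"dy": 0,"dz": 0,"roll": 0}]}}

```text
time: 11.12
tool_pos: [0.4567, 0.0093, 0.0633]
tcp_rot: [2.475, 1.933, 0.002]
wrist_force: [-1.3, 0.5, 5.3]
width: 0.617
grip_force: 42.2
```

Emit:
{"method": "step_arm", "body": {"commands": [{"fingers": 1,"dx": 0,"dy": 0,"dz": -0.006,"roll": 0},{"fingers": 1,"dx": 0,"dy": 0,"dz": -0.025,"roll": 0},{"fingers": 1,"dx": 0,"dy": 0,"dz": -0.055,"roll": 0},{"fingers": 1,"dx": 0.02,"dy": -0.007,"dz": -0.075,"roll": 0},{"fingers": 1,"dx": 0.06,"dy": -0.02,"dz": -0.08,"roll": 0},{"fingers": 1,"dx": 0.105,"dy": -0.035,"dz": -0.08,"roll": 0},{"fingers": 1,"dx": 0.15,"dy": -0.05,"dz": -0.08,"roll": 0},{"fingers": 1,"dx": 0.185,"dy": -0.062,"dz": -0.08,"roll": 0}]}}

```text
time: 12.12
tool_pos: [0.44, 0.2054, 0.1422]
tcp_rot: [-2.475, -1.934, 0.0]
wrist_force: [0.1, 0.0, -1.5]
width: 0.615
grip_force: 42.2
```

Emit:
{"method": "step_arm", "body": {"commands": [{"fingers": 1,"dx": 0.02,"dy": -0.007,"dz": 0,"roll": 0},{"fingers": 1,"dx": 0.035,"dy": -0.012,"dz": 0,"roll": 0},{"fingers": 1,"dx": 0.035,"dy": -0.012,"dz": 0,"roll": 0},{"fingers": 1,"dx": 0.035,"dy": -0.012,"dz": 0,"roll": 0},{"fingers": 1,"dx": 0.035,"dy": -0.012,"dz": 0,"roll": 0}]}}

```text
time: 12.75
tool_pos: [0.4376, 0.2399, 0.1422]
tcp_rot: [2.477, 1.932, -0.001]
wrist_force: [-0.6, -0.4, -2.1]
width: 0.617
grip_force: 42.2
```

```bash
python3 - <<'E'
from m import *
print(go(.4355,.2733,.0065,-14.5),read_state()["tool_pos"])
c=calibration("wrist"); p,d=read_camera("wrist"); C=cloud("wrist",d,c)
hsv=cv2.cvtColor(p,cv2.COLOR_BGR2HSV); m=((hsv[...,1]<50)&(hsv[...,2]>80)&(C[...,2]<.007)&(np.hypot(C[...,0]-.4355,C[...,1]-.2733)<.05)&(d>0))
q=C[m]; print(len(q),q.min(0),q.max(0))
r=C[(d>0)&(C[...,2]>.06)&(np.hypot(C[...,0]-.43,C[...,1]-.25)<.1)]; print(np.percentile(r[:,2],[50,90]))
cv2.imwrite("pics/w4.png",p)
bands([(.022,.0305),(.052,.066)],.456,.008,.09)
E
```

```text
{'d': array([ 0.032 , -0.0101,  0.1357]), 'cur_ydir': np.float64(-14.1), 'tilt': array([-0., -0., -1.]), 'q6': np.float64(0.698), 'roll': np.float64(0.4)} [0.43755472 0.23985608 0.14218207]
5564 [0.39869531 0.23962914 0.0017077 ] [0.4708019  0.31126267 0.00697823]
[0.20346686 0.22715604]
top 0.022 524 0.0275 [431.5  10.8 136.3 116.2  84.1]
top 0.052 906 0.0599 [453.7   7.9  88.9  58.5  75.9]
wrist 0.022 514 0.0274 [444.5  72.9  32.   25.4 -26.3]
```

View pics/w4.png

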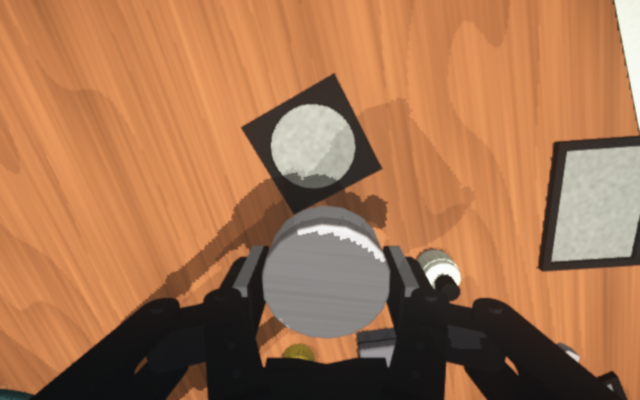

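Emit:
{"method": "step_arm", "body": {"commands": [{"fingers": 1,"dx": 0.02,"dy": -0.006,"dz": 0,"roll": 0},{"fingers": 1,"dx": 0.033,"dy": -0.011,"dz": 0.03,"roll": 0},{"fingers": 1,"dx": 0.033,"dy": -0.011,"dz": 0.07,"roll": 0},{"fingers": 1,"dx": 0.033,"dy": -0.011,"dz": 0.1,"roll": 0},{"fingers": 1,"dx": 0.033,"dy": -0.011,"dz": 0.12,"roll": 0},{"fingers": 1,"dx": 0.033,"dy": -0.011,"dz": 0.13,"roll": 0},{"fingers": 1,"dx": 0.033,"dy": -0.011,"dz": 0.133,"roll": 0},{"fingers": 1,"dx": 0.033,"dy": -0.011,"dz": 0.133,"roll": 0}]}}

```text
time: 13.9
tool_pos: [0.4355, 0.2757, 0.01]
tcp_rot: [2.476, 1.933, 0.002]
wrist_force: [-0.0, 0.5, -0.9]
width: 0.617
grip_force: 42.2
```

Emit:
{"method": "step_arm", "body": {"commands": [{"fingers": 1,"dx": 0,"dy": 0,"dz": 0.001,"roll": 0},{"fingers": 1,"dx": 0,"dy": 0,"dz": 0.002,"roll": 0},{"fingers": 1,"dx": 0,"dy": 0,"dz": 0.0025,"roll": 0},{"fingers": 1,"dx": 0,"dy": 0,"dz": 0.0025,"roll": 0}]}}

```text
time: 14.4
tool_pos: [0.4348, 0.2754, 0.0068]
tcp_rot: [2.476, 1.933, 0.0]
wrist_force: [0.3, 0.4, -1.3]
width: 0.615
grip_force: 42.2
```

Emit:
{"method": "step_arm", "body": {"commands": [{"fingers": 1,"dx": 0,"dy": 0,"dz": 0.0007,"roll": 0},{"fingers": 1,"dx": 0,"dy": 0,"dz": 0.001,"roll": 0},{"fingers": 1,"dx": 0,"dy": 0,"dz": 0.001,"roll": 0}]}}

```text
time: 14.78
tool_pos: [0.435, 0.2754, 0.0063]
tcp_rot: [2.476, 1.933, 0.0]
wrist_force: [-2.4, -2.1, 6.1]
width: 0.613
grip_force: 42.8
```

Emit:
{"method": "step_arm", "body": {"commands": [{"fingers": -0.3,"dx": 0,"dy": 0,"dz": 0,"roll": 0},{"fingers": -0.6,"dx": 0,"dy": 0,"dz": 0,"roll": 0},{"fingers": -0.8,"dx": 0,"dy": 0,"dz": 0,"roll": 0},{"fingers": -0.9,"dx": 0,"dy": 0,"dz": -0.02,"roll": 0},{"fingers": -1,"dx": 0,"dy": 0,"dz": -0.06,"roll": 0},{"fingers": -1,"dx": 0,"dy": 0,"dz": -0.11,"roll": 0},{"fingers": -1,"dx": -0.02,"dy": 0.006,"dz": -0.15,"roll": 0},{"fingers": -1,"dx": -0.05,"dy": 0.016,"dz": -0.16,"roll": 0}]}}

```text
time: 15.78
tool_pos: [0.4405, 0.224, 0.1696]
tcp_rot: [2.473, 1.934, 0.011]
wrist_force: [1.2, -0.9, -0.2]
width: 1.0
grip_force: 0.0
```

Emit:
{"method": "step_arm", "body": {"commands": [{"fingers": -1,"dx": -0.05,"dy": 0.016,"dz": 0,"roll": 0},{"fingers": -1,"dx": -0.1,"dy": 0.032,"dz": 0,"roll": 0},{"fingers": -1,"dx": -0.15,"dy": 0.048,"dz": 0,"roll": 0},{"fingers": -1,"dx": -0.185,"dy": 0.06,"dz": 0,"roll": 0},{"fingers": -1,"dx": -0.205,"dy": 0.067,"dz": 0,"roll": 0},{"fingers": -1,"dx": -0.205,"dy": 0.067,"dz": 0,"roll": 0},{"fingers": -1,"dx": -0.205,"dy": 0.067,"dz": 0,"roll": 0}]}}

```text
time: 16.65
tool_pos: [0.4534, 0.0083, 0.1657]
tcp_rot: [-2.476, -1.933, -0.0]
wrist_force: [0.6, -0.4, 0.5]
width: 1.001
grip_force: 0.0
```

```bash
python3 - <<'E'
from m import *
bands([(.052,.066)],.456,.008,.09)
bands([(.024,.035)],.435,.275,.05)
print(go(.4537,.0079,.033,-14.3),read_state()["tool_pos"])
E
```

```text
top 0.052 35 0.0596 [420.2 -16.4  26.    7.1 -88.5]
wrist 0.052 7850 0.0607 [453.3   9.8  88.5  58.9  75.6]
top 0.024 381 0.029 [434.5 274.   53.5  51.3 -87.9]
{'d': array([-0.0007,  0.0005,  0.1327]), 'cur_ydir': np.float64(-14.0), 'tilt': array([-0.,  0., -1.]), 'q6': np.float64(0.208), 'roll': np.float64(0.3)} [0.45342149 0.00866089 0.16570489]
```

Emit:
{"method": "step_arm", "body": {"commands": [{"fingers": -1,"dx": 0,"dy": 0,"dz": 0.05,"roll": 0},{"fingers": -1,"dx": 0,"dy": 0,"dz": 0.095,"roll": 0},{"fingers": -1,"dx": 0,"dy": 0,"dz": 0.12,"roll": 0},{"fingers": -1,"dx": 0,"dy": 0,"dz": 0.131,"roll": 0},{"fingers": -1,"dx": 0,"dy": 0,"dz": 0.135,"roll": 0},{"fingers": -1,"dx": 0,"dy": 0,"dz": 0.135,"roll": 0},{"fingers": -0.4,"dx": 0,"dy": 0,"dz": 0.135,"roll": 0},{"fingers": -0.4,"dx": 0,"dy": 0,"dz": 0.135,"roll": 0}]}}

```text
time: 17.85
tool_pos: [0.4539, 0.0079, 0.0316]
tcp_rot: [2.476, 1.933, 0.001]
wrist_force: [0.4, 0.2, -0.7]
width: 0.696
grip_force: 0.0
```

Emit:
{"method": "step_arm", "body": {"commands": [{"fingers": -0.2,"dx": 0,"dy": 0,"dz": 0,"roll": 0},{"fingers": 0,"dx": 0,"dy": 0,"dz": 0,"roll": 0},{"fingers": 1,"dx": 0,"dy": 0,"dz": 0,"roll": 0},{"fingers": 1,"dx": 0,"dy": 0,"dz": 0,"roll": 0}], "squeeze": 70}}

```text
time: 18.35
tool_pos: [0.4541, 0.0079, 0.0319]
tcp_rot: [2.476, 1.933, 0.001]
wrist_force: [-2.2, 0.4, 5.3]
width: 0.664
grip_force: 77.2
```

Emit:
{"method": "step_arm", "body": {"commands": [{"fingers": 1,"dx": 0,"dy": 0,"dz": -0.006,"roll": 0},{"fingers": 1,"dx": 0,"dy": 0,"dz": -0.025,"roll": 0},{"fingers": 1,"dx": 0,"dy": 0,"dz": -0.055,"roll": 0},{"fingers": 1,"dx": 0.01,"dy": 0.015,"dz": -0.085,"roll": 0},{"fingers": 1,"dx": 0.04,"dy": 0.045,"dz": -0.1,"roll": -1},{"fingers": 1,"dx": 0.07,"dy": 0.08,"dz": -0.1,"roll": -2},{"fingers": 1,"dx": 0.1,"dy": 0.115,"dz": -0.1,"roll": -3},{"fingers": 1,"dx": 0.12,"dy": 0.145,"dz": -0.1,"roll": -4}]}}

```text
time: 19.35
tool_pos: [0.624, 0.0901, 0.1299]
tcp_rot: [-2.405, -2.02, 0.002]
wrist_force: [-1.0, 0.6, -4.6]
width: 0.662
grip_force: 75.7
```

Emit:
{"method": "step_arm", "body": {"commands": [{"fingers": 1,"dx": 0,"dy": 0.02,"dz": 0,"roll": 0},{"fingers": 1,"dx": 0,"dy": 0.03,"dz": 0,"roll": 0},{"fingers": 1,"dx": 0,"dy": 0.03,"dz": 0,"roll": 0},{"fingers": 1,"dx": 0,"dy": 0.03,"dz": 0,"roll": 0},{"fingers": 1,"dx": 0,"dy": 0.03,"dz": 0,"roll": 0}]}}

```text
time: 19.98
tool_pos: [0.6519, 0.0838, 0.1308]
tcp_rot: [-2.407, -2.018, 0.001]
wrist_force: [-0.3, 0.1, -4.8]
width: 0.666
grip_force: 75.9
```

```bash
python3 - <<'E'
from m import *
print(go(.6728,.1593,.0069,-10),read_state()["tool_pos"])
c=calibration("wrist"); p,d=read_camera("wrist"); C=cloud("wrist",d,c)
hsv=cv2.cvtColor(p,cv2.COLOR_BGR2HSV); m=((hsv[...,1]<50)&(hsv[...,2]>80)&(C[...,2]<.007)&(np.hypot(C[...,0]-.673,C[...,1]-.159)<.07)&(d>0))
q=C[m]; print(len(q),rect(q) if len(q)>9 else 0)
cv2.imwrite("pics/w5.png",p)
bands([(.022,.0305)],.456,.008,.078)
E
```

```text
{'d': array([0.078 , 0.0075, 0.1239]), 'cur_ydir': np.float64(-10.0), 'tilt': array([-0.001,  0.   , -1.   ]), 'q6': np.float64(0.265), 'roll': np.float64(-0.0)} [0.65194119 0.08382397 0.13076059]
16222 [688.8 163.4 115.7 110.2  79.9]
top 0.022 799 0.0276 [453.9 -15.4  88.1  66.6  84.4]
wrist 0.022 6290 0.0284 [444.9  21.2 140.7  83.6  60.9]
```

View pics/w5.png

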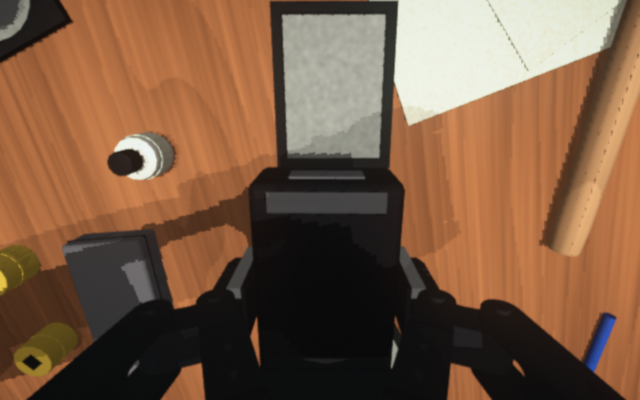

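```bash
python3 - <<'E'
from m import *
w=ray("wrist",[(283,14),(391,14),(382,157),(287,157)],.003); print(w.round(4))
t=np.radians(80); l=np.array([np.cos(t),np.sin(t)]); n=np.array([np.sin(t),-np.cos(t)])
a=(w[:2,:2]@l).mean()-.053; b=(w[:,:2]@n).mean(); print("centre",a*l+b*n)
E
```

```text
[[0.6447 0.2204 0.003 ]
 [0.7229 0.2065 0.003 ]
 [0.7031 0.1024 0.003 ]
 [0.6255 0.1161 0.003 ]]
centre [0.67404972 0.16136701]
```

Emit:
{"method": "step_arm", "body": {"commands": [{"fingers": 1,"dx": 0.03,"dy": 0.003,"dz": 0,"roll": 0},{"fingers": 1,"dx": 0.06,"dy": 0.006,"dz": 0,"roll": 0},{"fingers": 1,"dx": 0.079,"dy": 0.008,"dz": 0.02,"roll": 0},{"fingers": 1,"dx": 0.079,"dy": 0.008,"dz": 0.06,"roll": 0},{"fingers": 1,"dx": 0.079,"dy": 0.008,"dz": 0.09,"roll": 0},{"fingers": 1,"dx": 0.079,"dy": 0.008,"dz": 0.109,"roll": 0},{"fingers": 1,"dx": 0.079,"dy": 0.008,"dz": 0.117,"roll": 0},{"fingers": 1,"dx": 0.079,"dy": 0.008,"dz": 0.12,"roll": 0}]}}

```text
time: 21.12
tool_pos: [0.6749, 0.1602, 0.0108]
tcp_rot: [2.407, 2.018, 0.001]
wrist_force: [-0.2, 0.4, -3.3]
width: 0.664
grip_force: 75.8
```

Emit:
{"method": "step_arm", "body": {"commands": [{"fingers": 1,"dx": 0,"dy": 0,"dz": 0,"roll": 0},{"fingers": 1,"dx": 0,"dy": 0,"dz": 0.001,"roll": 0},{"fingers": 1,"dx": 0,"dy": 0,"dz": 0.002,"roll": 0},{"fingers": 1,"dx": 0,"dy": 0,"dz": 0.002,"roll": 0},{"fingers": 1,"dx": 0,"dy": 0,"dz": 0.002,"roll": 0}]}}

```text
time: 21.75
tool_pos: [0.6745, 0.1603, 0.0089]
tcp_rot: [2.407, 2.019, 0.0]
wrist_force: [0.4, 0.3, -3.8]
width: 0.667
grip_force: 75.8
```

Emit:
{"method": "step_arm", "body": {"commands": [{"fingers": 1,"dx": 0,"dy": 0,"dz": 0.0008,"roll": 0},{"fingers": 1,"dx": 0,"dy": 0,"dz": 0.0016,"roll": 0},{"fingers": 1,"dx": 0,"dy": 0,"dz": 0.0016,"roll": 0},{"fingers": 1,"dx": 0,"dy": 0,"dz": 0.0016,"roll": 0}]}}

```text
time: 22.25
tool_pos: [0.6744, 0.1603, 0.0071]
tcp_rot: [-2.407, -2.019, 0.0]
wrist_force: [-0.2, -0.3, -5.4]
width: 0.668
grip_force: 76.1
```

Emit:
{"method": "step_arm", "body": {"commands": [{"fingers": 1,"dx": 0,"dy": 0,"dz": 0.0007,"roll": 0},{"fingers": 1,"dx": 0,"dy": 0,"dz": 0.001,"roll": 0},{"fingers": 1,"dx": 0,"dy": 0,"dz": 0.001,"roll": 0}]}}

```text
time: 22.62
tool_pos: [0.6745, 0.1603, 0.007]
tcp_rot: [2.407, 2.019, 0.0]
wrist_force: [-3.8, -0.9, 3.2]
width: 0.666
grip_force: 76.7
```

Emit:
{"method": "step_arm", "body": {"commands": [{"fingers": -0.4,"dx": 0,"dy": 0,"dz": 0,"roll": 0},{"fingers": -0.7,"dx": 0,"dy": 0,"dz": 0,"roll": 0},{"fingers": -1,"dx": 0,"dy": 0,"dz": 0,"roll": 0},{"fingers": -1,"dx": 0,"dy": 0,"dz": -0.02,"roll": 0},{"fingers": -1,"dx": 0,"dy": 0,"dz": -0.06,"roll": 0},{"fingers": -1,"dx": 0,"dy": 0,"dz": -0.11,"roll": 0},{"fingers": -1,"dx": -0.02,"dy": -0.02,"dz": -0.15,"roll": 0},{"fingers": -1,"dx": -0.05,"dy": -0.05,"dz": -0.17,"roll": 0}]}}

```text
time: 23.62
tool_pos: [0.6189, 0.1202, 0.1817]
tcp_rot: [2.403, 2.017, 0.011]
wrist_force: [-0.1, 0.4, 0.5]
width: 1.001
grip_force: 0.0
```

Emit:
{"method": "step_arm", "body": {"commands": [{"fingers": -1,"dx": -0.035,"dy": -0.035,"dz": 0,"roll": -1},{"fingers": -1,"dx": -0.07,"dy": -0.07,"dz": 0,"roll": -2},{"fingers": -1,"dx": -0.105,"dy": -0.105,"dz": 0,"roll": -3},{"fingers": -1,"dx": -0.13,"dy": -0.13,"dz": 0,"roll": -4},{"fingers": -1,"dx": -0.138,"dy": -0.14,"dz": 0,"roll": -4},{"fingers": -1,"dx": -0.138,"dy": -0.14,"dz": 0,"roll": -4},{"fingers": -1,"dx": -0.138,"dy": -0.14,"dz": 0,"roll": -4}]}}

```text
time: 24.5
tool_pos: [0.456, 0.0087, 0.1769]
tcp_rot: [2.334, 2.101, 0.002]
wrist_force: [0.4, -0.1, 0.2]
width: 0.998
grip_force: 0.0
```

```bash
python3 - <<'E'
from m import *
p=bands([(.022,.0305)],.4538,.008,.076); cv2.imwrite("pics/w6.png",p)
bands([(.03,.042)],.674,.16,.07)
print(go(.454,.008,.005,-6),read_state()["tool_pos"])
E
```

```text
top 0.022 109 0.0271 [426.6  11.2 132.9  10.1  86.7]
wrist 0.022 10344 0.0287 [455.3  10.  135.8  67.   84.5]
top 0.03 781 0.0351 [675.  159.9  87.8  59.1  79.2]
wrist 0.03 1770 0.0355 [667.5 124.9  58.7  16.7  -7. ]
{'d': array([-0.0009, -0.0012,  0.1711]), 'cur_ydir': np.float64(-6.0), 'tilt': array([-0.,  0., -1.]), 'q6': np.float64(0.069), 'roll': np.float64(0.0)} [0.45529128 0.00873049 0.17610344]
```

View pics/w6.png

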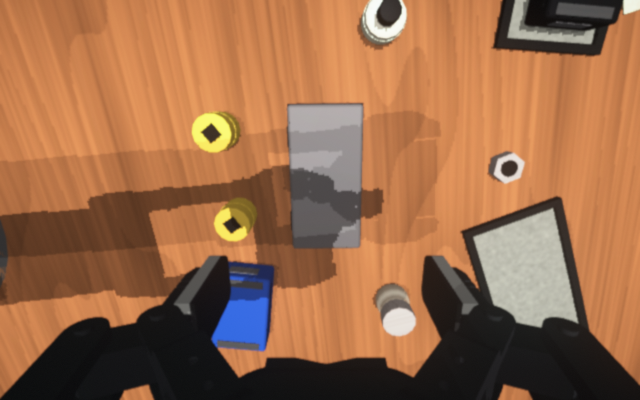

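Emit:
{"method": "step_arm", "body": {"commands": [{"fingers": -1,"dx": 0,"dy": 0,"dz": 0.05,"roll": 0},{"fingers": -1,"dx": 0,"dy": 0,"dz": 0.1,"roll": 0},{"fingers": -1,"dx": 0,"dy": -0.001,"dz": 0.14,"roll": 0},{"fingers": -1,"dx": 0,"dy": -0.001,"dz": 0.16,"roll": 0},{"fingers": -1,"dx": 0,"dy": -0.001,"dz": 0.167,"roll": 0},{"fingers": -1,"dx": 0,"dy": -0.001,"dz": 0.17,"roll": 0},{"fingers": -1,"dx": 0,"dy": -0.001,"dz": 0.17,"roll": 0},{"fingers": -0.55,"dx": 0,"dy": -0.001,"dz": 0.17,"roll": 0}]}}

```text
time: 25.7
tool_pos: [0.4546, 0.0084, 0.0072]
tcp_rot: [2.334, 2.1, 0.002]
wrist_force: [0.9, -0.2, -0.0]
width: 0.814
grip_force: 0.0
```

Emit:
{"method": "step_arm", "body": {"commands": [{"fingers": -0.55,"dx": 0,"dy": 0,"dz": 0,"roll": 0},{"fingers": -0.4,"dx": 0,"dy": 0,"dz": 0,"roll": 0},{"fingers": 1,"dx": 0,"dy": 0,"dz": 0,"roll": 0},{"fingers": 1,"dx": 0,"dy": 0,"dz": 0,"roll": 0}]}}

```text
time: 26.2
tool_pos: [0.4553, 0.0083, 0.008]
tcp_rot: [2.333, 2.1, 0.003]
wrist_force: [-1.7, 0.2, 9.2]
width: 0.752
grip_force: 77.3
```

Emit:
{"method": "step_arm", "body": {"commands": [{"fingers": 1,"dx": 0,"dy": 0,"dz": -0.006,"roll": 0},{"fingers": 1,"dx": 0,"dy": 0,"dz": -0.025,"roll": 0},{"fingers": 1,"dx": 0,"dy": 0,"dz": -0.06,"roll": 0},{"fingers": 1,"dx": 0,"dy": 0,"dz": -0.1,"roll": 0},{"fingers": 1,"dx": -0.02,"dy": 0.025,"dz": -0.125,"roll": -3},{"fingers": 1,"dx": -0.05,"dy": 0.06,"dz": -0.13,"roll": -7},{"fingers": 1,"dx": -0.08,"dy": 0.1,"dz": -0.13,"roll": -11},{"fingers": 1,"dx": -0.11,"dy": 0.14,"dz": -0.13,"roll": -15}]}}

```text
time: 27.2
tool_pos: [0.5813, -0.1166, 0.1357]
tcp_rot: [-2.037, -2.389, 0.001]
wrist_force: [0.9, 0.9, -2.4]
width: 0.753
grip_force: 78.3
```

```bash
python3 - <<'E'
from m import *
print(go(.686,-.211,.138,16.3),read_state()["tool_pos"])
E
```

```text
{'d': array([-0.1098,  0.0885, -0.0025]), 'cur_ydir': np.float64(9.1), 'tilt': array([-0.001,  0.001, -1.   ]), 'q6': np.float64(-0.399), 'roll': np.float64(-7.2)} [ 0.58129829 -0.11656461  0.13571453]
```

Emit:
{"method": "step_arm", "body": {"commands": [{"fingers": 1,"dx": -0.035,"dy": 0.027,"dz": 0,"roll": -3},{"fingers": 1,"dx": -0.07,"dy": 0.054,"dz": 0,"roll": -6},{"fingers": 1,"dx": -0.1,"dy": 0.08,"dz": 0,"roll": -7.2},{"fingers": 1,"dx": -0.1,"dy": 0.08,"dz": 0,"roll": -7.2},{"fingers": 1,"dx": -0.1,"dy": 0.08,"dz": 0,"roll": -7.2},{"fingers": 1,"dx": -0.1,"dy": 0.08,"dz": 0,"roll": -7.2}]}}

```text
time: 27.95
tool_pos: [0.6746, -0.201, 0.1356]
tcp_rot: [-1.885, -2.511, 0.001]
wrist_force: [-0.2, 0.6, -2.7]
width: 0.751
grip_force: 78.5
```

```bash
python3 - <<'E'
from m import *
print(go(.6636,-.134,.011,16.3),read_state()["tool_pos"])
p,d=read_camera("wrist"); cv2.imwrite("pics/w7.png",p)
E
```

```text
{'d': array([0.0672, 0.0083, 0.1247]), 'cur_ydir': np.float64(16.2), 'tilt': array([-0.002,  0.001, -1.   ]), 'q6': np.float64(-0.608), 'roll': np.float64(-0.1)} [ 0.67461357 -0.20098485  0.13563156]
```

View pics/w7.png

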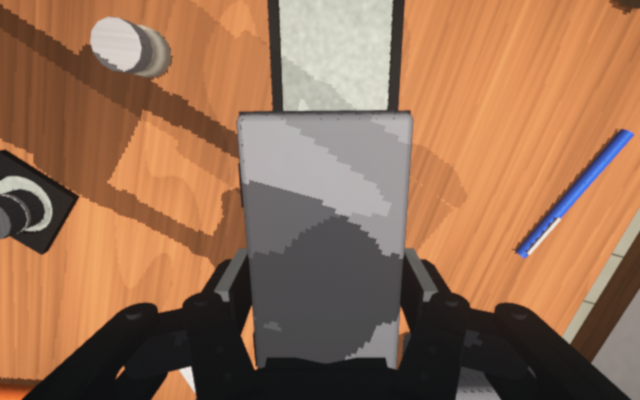

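```bash
python3 - <<'E'
from m import *
w=ray("wrist",[(280,30),(391,30),(282,90),(390,90)],.003); print(w.round(4))
t=np.radians(106.3); n=np.array([np.sin(t),-np.cos(t)]); print((w[:,:2]@n).round(4),(w[:,:2]@n).mean(), np.array([.6636,-.134])@n)
# angle of the left/right edges
for a,b in((0,2),(1,3)): e=w[a]-w[b]; print(np.degrees(np.arctan2(e[1],e[0])))
E
```

```text
[[ 0.6072 -0.0922  0.003 ]
 [ 0.6881 -0.0688  0.003 ]
 [ 0.6191 -0.1338  0.003 ]
 [ 0.7018 -0.1098  0.003 ]]
[0.5569 0.6411 0.5567 0.6428] 0.5993669247283993 0.5993174527593484
105.9682183010035
108.47360988062215
```

Emit:
{"method": "step_arm", "body": {"commands": [{"fingers": 1,"dx": 0.03,"dy": 0.004,"dz": 0,"roll": 0},{"fingers": 1,"dx": 0.055,"dy": 0.007,"dz": 0,"roll": 0},{"fingers": 1,"dx": 0.067,"dy": 0.008,"dz": 0.02,"roll": 0},{"fingers": 1,"dx": 0.067,"dy": 0.008,"dz": 0.06,"roll": 0},{"fingers": 1,"dx": 0.067,"dy": 0.008,"dz": 0.09,"roll": 0},{"fingers": 1,"dx": 0.067,"dy": 0.008,"dz": 0.108,"roll": 0},{"fingers": 1,"dx": 0.067,"dy": 0.008,"dz": 0.117,"roll": 0},{"fingers": 1,"dx": 0.067,"dy": 0.008,"dz": 0.12,"roll": 0}]}}

```text
time: 29.0
tool_pos: [0.6652, -0.1356, 0.016]
tcp_rot: [1.887, 2.511, 0.0]
wrist_force: [0.3, -0.1, -3.2]
width: 0.753
grip_force: 78.4
```

Emit:
{"method": "step_arm", "body": {"commands": [{"fingers": 1,"dx": 0,"dy": 0,"dz": 0,"roll": 0},{"fingers": 1,"dx": 0,"dy": 0,"dz": 0.001,"roll": 0},{"fingers": 1,"dx": 0,"dy": 0,"dz": 0.002,"roll": 0},{"fingers": 1,"dx": 0,"dy": 0,"dz": 0.002,"roll": 0},{"fingers": 1,"dx": 0,"dy": 0,"dz": 0.002,"roll": 0}]}}

```text
time: 29.62
tool_pos: [0.6649, -0.1355, 0.0143]
tcp_rot: [1.887, 2.512, 0.0]
wrist_force: [-0.4, -0.1, -3.6]
width: 0.753
grip_force: 78.4
```

Emit:
{"method": "step_arm", "body": {"commands": [{"fingers": 1,"dx": 0,"dy": 0,"dz": 0.001,"roll": 0},{"fingers": 1,"dx": 0,"dy": 0,"dz": 0.002,"roll": 0},{"fingers": 1,"dx": 0,"dy": 0,"dz": 0.0025,"roll": 0},{"fingers": 1,"dx": 0,"dy": 0,"dz": 0.0025,"roll": 0},{"fingers": 1,"dx": 0,"dy": 0,"dz": 0.0025,"roll": 0}]}}

```text
time: 30.25
tool_pos: [0.665, -0.1355, 0.0117]
tcp_rot: [1.887, 2.512, -0.0]
wrist_force: [1.2, 0.3, -2.7]
width: 0.75
grip_force: 78.4
```

Emit:
{"method": "step_arm", "body": {"commands": [{"fingers": 1,"dx": 0,"dy": 0,"dz": 0.0007,"roll": 0},{"fingers": 1,"dx": 0,"dy": 0,"dz": 0.001,"roll": 0},{"fingers": 1,"dx": 0,"dy": 0,"dz": 0.001,"roll": 0}]}}

```text
time: 30.62
tool_pos: [0.6651, -0.1355, 0.0112]
tcp_rot: [1.887, 2.511, 0.0]
wrist_force: [-1.6, -0.3, 0.6]
width: 0.755
grip_force: 78.9
```

Emit:
{"method": "step_arm", "body": {"commands": [{"fingers": 0.6,"dx": 0,"dy": 0,"dz": 0.0004,"roll": 0},{"fingers": -0.7,"dx": 0,"dy": 0,"dz": 0.0004,"roll": 0},{"fingers": -1,"dx": 0,"dy": 0,"dz": 0.0004,"roll": 0},{"fingers": -1,"dx": 0,"dy": 0,"dz": 0.0004,"roll": 0},{"fingers": -1,"dx": 0,"dy": 0,"dz": -0.02,"roll": 0},{"fingers": -1,"dx": 0,"dy": 0,"dz": -0.06,"roll": 0},{"fingers": -1,"dx": 0,"dy": 0,"dz": -0.11,"roll": 0},{"fingers": -1,"dx": 0,"dy": 0,"dz": -0.17,"roll": 0}]}}

```text
time: 31.62
tool_pos: [0.6643, -0.1353, 0.1827]
tcp_rot: [-1.887, -2.511, 0.0]
wrist_force: [1.1, -0.0, -0.2]
width: 0.996
grip_force: 0.0
```

Emit:
{"method": "step_arm", "body": {"commands": [{"fingers": -1,"dx": 0.03,"dy": -0.05,"dz": -0.03,"roll": 0},{"fingers": -1,"dx": 0.06,"dy": -0.1,"dz": -0.06,"roll": 0},{"fingers": -1,"dx": 0.09,"dy": -0.15,"dz": -0.06,"roll": 0},{"fingers": -1,"dx": 0.11,"dy": -0.19,"dz": -0.06,"roll": 0},{"fingers": -1,"dx": 0.11,"dy": -0.19,"dz": -0.06,"roll": 0},{"fingers": -1,"dx": 0.11,"dy": -0.19,"dz": -0.06,"roll": 0},{"fingers": -1,"dx": 0.11,"dy": -0.19,"dz": -0.06,"roll": 0}]}}

```text
time: 32.5
tool_pos: [0.4531, -0.083, 0.2414]
tcp_rot: [1.886, 2.511, 0.001]
wrist_force: [0.4, -0.3, -0.0]
width: 1.0
grip_force: 0.0
```

```bash
python3 - <<'E'
from m import *
p,d=read_camera("top"); C=cloud("top",d); cv2.imwrite("pics/end.png",p)
r=C[d>0]
for n,x,y,R,a,b in(("case",.664,-.135,.09,.026,.036),("bat",.674,.16,.07,.03,.04),("tin",.4355,.274,.05,.024,.034),("soc",.4255,-.292,.05,.03,.042),("jar",.511,-.138,.04,.04,.055),("glue",.514,.132,.04,.03,.055)):
    q=r[(np.hypot(r[:,0]-x,r[:,1]-y)<R)&(r[:,2]>a)&(r[:,2]<b)]; print(n,len(q),q[:,2].mean().round(4),q[:,2].std().round(4),rect(q))
d0=np.load("top0.npy"); C0=cloud("top",d0)
for n,x,y in(("jar",.511,-.138),("glue",.514,.132)):
    r=C0[d0>0]; q=r[(np.hypot(r[:,0]-x,r[:,1]-y)<.04)&(r[:,2]>(.04 if n=="jar" else .03))&(r[:,2]<.055)]; print(n,rect(q))
E
```

```text
case 1347 0.0311 0.002 [ 664.6 -135.2  136.3   67.5  -73.8]
bat 781 0.035 0.0019 [674.9 160.2  88.3  58.6  79.7]
tin 385 0.0289 0.0019 [434.4 273.8  55.2  51.3 -88.4]
soc 99 0.0371 0.0019 [ 423.  -298.4   33.2   19.4  -32.3]
jar 0 nan nan [0. 0. 0. 0. 0.]
glue 102 0.0398 0.0088 [517.7 135.2  27.6  27.5 -25.5]
jar [ 513.4 -137.8   31.7   31.4    0.7]
glue [516.8 136.8  29.9  28.8 -11.5]<stdin>:5: RuntimeWarning: Mean of empty slice.
  ret = ret.dtype.type(ret / rcount)
  ret = _var(a, axis=axis, dtype=dtype, out=out, ddof=ddof,
  arrmean = um.true_divide(arrmean, div, out=arrmean,
  ret = ret.dtype.type(ret / rcount)
```

View pics/end.png

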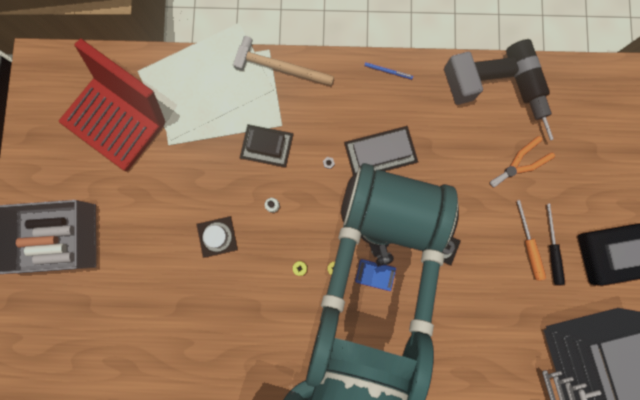

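```bash
python3 - <<'E'
from h import *
d0=np.load("scene0.npy"); p,d=read_camera("scene")
for D in(d0,d):
    r=cloud("scene",D)[D>0]
    for x,y in((.513,-.138),(.4255,-.292)):
        q=r[(np.hypot(r[:,0]-x,r[:,1]-y)<.035)&(r[:,2]>.015)&(r[:,2]<.07)]
        print(len(q),rect(q) if len(q)>9 else 0,q[:,2].max() if len(q) else 0)
E
```

```text
344 [ 514.  -137.8   32.7   32.2  -25.1] 0.048202134904715026
0 0 0
347 [ 513.7 -137.7   33.3   32.3  -10. ] 0.04843963149192763
366 [ 425.6 -293.1   33.2   32.7  -10.8] 0.04076000834692561
```

```bash
python3 -c "
from workcell import *
print(finish_job())"
```

```text
the job is handed in; nothing more can be done
None
```

The job is handed in: the socket, screw tin, battery pack and bit case were set down in that order, each flat and upright in its own inlay. The last camera readings show the jar and glue bottle still standing where they were, and the arm finished at about 33 s of the 112 s allowed.

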